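Set up the folding caddy and hold it ready to carry

TASK

Get the folding plywood caddy ready to carry: push its two long sides and its end flap fully upright while it stands on the bench, then take it by the centre handle, lift it straight up and finish while still holding it in the gripper, steady and level, its underside about 12 cm above the bench. Keep the two little tins standing inside it, and leave the other things on the bench where they are.

Things in the scene. Friction and masses are not known exactly. Their poses are not given: they have to be found in the camera images.
- caddy: Folding plywood caddy, about 0.6 kg. Origin: centre of its underside; z up, y along the handle rail, -x side towards the robot. Base 100 (x) by 150 (y) by 12 mm. A 12 mm board along the middle (x = 0) carries the rail. The end wall at y = -75 mm is fixed, its top 52 mm above the underside; the other three walls are hinged panels 40 mm high, 6 mm thick, that fold outwards.
- caddy_handle (a point): Centre of the handle rail, 82 mm above the caddy's underside, over its middle and centre of mass; same axes as the caddy. Wooden, flat-sided: 18 mm wide (x), 20 mm high, 110 mm long (y); its underside is 72 mm and its top 92 mm above the caddy's underside.
- side_near (a joint): Long hinged side on the caddy's -x side, 150 mm long. Hinge line along y at x = -50 mm, 12 mm above the underside. Value: angle in rad, 0 = folded out flat, 1.57 = upright, at its stop; starts at 0.35 to 0.9. The stiff hinge (about 0.03 N m) keeps it where it is left.
- side_near_edge (a point): Middle of the free edge of that side, on its outer face (the face turned down when flat), 40 mm from the hinge.
- side_far (a joint): Long hinged side on the caddy's +x side, 150 mm long. Hinge line along y at x = +50 mm, 12 mm above the underside. Value: angle in rad, 0 = folded out flat, 1.57 = upright, at its stop; starts at 0.35 to 0.9. The stiff hinge (about 0.03 N m) keeps it where it is left.
- side_far_edge (a point): Middle of the free edge of that side, on its outer face, 40 mm from the hinge.
- end_flap (a joint): Short hinged end at the caddy's +y end, 86 mm long. Hinge line along x at y = +75 mm, 12 mm above the underside. Value: angle in rad, 0 = folded out flat, 1.57 = upright, at its stop; starts at 0.35 to 0.9. The stiff hinge (about 0.03 N m) keeps it where it is left.
- end_flap_edge (a point): Middle of the free edge of that flap, on its outer face, 40 mm from the hinge.
- tin1: Small metal tin, 27 mm across, 30 mm high, 50 g, loose, standing on the caddy's base on the -x side of the middle board. Origin: centre of its underside.
- tin2: The same tin, on the +x side of the middle board. Origin: centre of its underside.
- offcut: Bystander: wood offcut 60 by 35 by 22 mm, near the caddy's +x +y corner. Origin: centre of its underside.
- tape: Bystander: roll of paper tape lying flat, 68 mm across, 24 mm high, near the caddy's -x +y corner. Origin: centre of its underside.
- screwdriver: Bystander: screwdriver 180 mm long lying across, beside the caddy's fixed end. Origin: underside, at mid-length.
- glue: Bystander: white glue bottle, 56 mm across, 160 mm high. Origin: centre of its underside.
- hammer: Bystander: hammer lying on the bench.
- sander: Bystander: cork sanding block 110 by 65 by 28 mm. Origin: centre of its underside.
- tape_measure: Bystander: tape measure 70 by 36 by 64 mm. Origin: centre of its underside.

How it is judged:
On the way:
1. both sides and the end flap are upright while the caddy still stands on the bench (value of joint each of side_near, side_far, end_flap above 1.4 rad and height (world z) of caddy below 0.012 m and angle between caddy's own z axis and vertical below 0.1 rad), for 0.2 s.
At the end, for the whole second after the job is handed in: Held by the fingers, underside 8 to 18 cm above the bench, within 0.1 rad of level, at rest (under 3 cm/s, 0.2 rad/s); all three panels above 1.4 rad; both tins standing inside; no bystander touching the caddy, each within 3 cm of its start (value of joint each of side_near, side_far, end_flap above 1.4 rad and x of tin1 in the frame of caddy between -0.05 and 0.05 m and y of tin1 in the frame of caddy between -0.075 and 0.075 m and z of tin1 in the frame of caddy between 0.005 and 0.025 m and angle between each of tin1, tin2's own z axis and vertical below 0.35 rad and x of tin2 in the frame of caddy between -0.05 and 0.05 m and y of tin2 in the frame of caddy between -0.075 and 0.075 m and z of tin2 in the frame of caddy between 0.005 and 0.025 m and contact force between each of offcut, tape, screwdriver, glue, hammer, sander, tape_measure and caddy below 0.2 N and distance of each of offcut, tape, screwdriver, glue, hammer, sander, tape_measure from where it was at the start of the episode below 0.03 m and height (world z) of caddy between 0.08 and 0.18 m and angle between caddy's own z axis and vertical below 0.1 rad and linear speed of caddy below 0.03 m/s and angular speed of caddy below 0.2 rad/s and contact force between the fingers and caddy above 3 N); the arm keeps its last pose, push and grip.
It fails at once if a bystander is knocked more than 3 cm away (distance of any of offcut, tape, screwdriver, glue, hammer, sander, tape_measure from where it was at the start of the episode above 0.03 m).
It fails at once if the caddy is tipped more than about 23 degrees (angle between caddy's own z axis and vertical above 0.4 rad).
It also fails if it takes over 67 s, if anything falls off the work surface, if the arm or the gripper's body presses on something with over 40 N, if the wrist force passes 120 N, or if a joint passes its speed limit or range.

ROBOT

A 6-joint arm with a two-finger parallel gripper is mounted at the origin on the work surface. World frame = base frame: x ahead of the robot, y to its left, z up, the work surface at z = 0. Lengths are in m, angles in rad, forces in N, time in s.
With the tool pointing down it reaches from about 0.425 to 0.95 m from the base axis. Payload 3.5 kg.
Tool frame: the origin (TCP) lies at the very end of the fingers, on their centre line; the grasp point (between the pads) lies 19 mm behind it; z points along the fingers, y is the line along which they close (so a half turn about z gives the same grasp; the last joint's range is limited). The gripper opens to 85 mm and grips with 20 to 120 N. Pads are 22 mm wide; open, the fingers measure 114 mm over their backs; the gripper's body (76 mm by 85 mm) begins 54 mm behind the grasp point. The pads swing forward as they close: fully open they stand 13 mm farther back than shut.
Start: joints at [-1.344, 0.286, 1.577, -0, 1.279, -0.15], TCP at [0.248, -0.628, 0.231] pointing down, gripper open.
Joint ranges: [-2.77, 2.77], [-0.9, 2.22], [0.21, 2.48], [-1.53, 4.67], [0.24, 2.81], [-2.84, 2.84]. Speed limits (rad/s): [2.79, 2.79, 3.14, 3.14, 3.14, 3.14].

INTERFACE

Orientations are given as a unit quaternion [x, y, z, w].
In Python, from rig import manip, snapshot gives the robot as it stands.
- The arm moves only by the tool apply_moves, never from a script. Its argument "commands" is one flat list of numbers, 6 for each row, row after row: the shift along the tool's x, y, z each as a share of 80 mm, from -1 to 1, then the turn, a rotation vector about the tool's x, y, z each as a share of 90 degrees, from -1 to 1. In form: [dx, dy, dz, ax, ay, az, dx, dy, dz, ax, ay, az, ...]. A call has exactly 8 rows; each row is the pose to reach, as a shift and turn from the pose commanded when the call began, along the tool's axes at that moment; what a row does not reach only later rows make up. A row lasts 1/8 s, in which the tool goes at most 62.5 mm and 10.7 degrees, less where a joint would pass 70% of its speed; a pose out of reach is approached as far as the arm can. A call with a number of a shift or a turn outside -1 to 1 is refused whole. A call with a gripper value outside its range is refused whole. "fingers" is the closure, from 0 (fully open) to 1 (shut), set as the call begins (left out, the last holds). The fingers move at their own pace and stop on an object; the grip force is fixed at half the most. Time passes only in rows, so rows that repeat a pose let the fingers close, or fill a call up. It gives the time, the measured TCP pose, the force, the opening and the grip force at its end, in the units of the state.
- manip.state(): the state, without advancing time (a new reading comes with each control period).
- snapshot(name): name is "scene" or "side" or "wrist"; returns a dict with "img" (400x640x3 uint8, blue, green, red), "fx", "fy", "cx", "cy" (pixels), "origin" and "orientation" of the camera in the world. Camera axes: x right, y up, looking along -z (the intrinsics and any distortion apply to the point x, -y, -z); pixel columns grow to the right and rows downward; lengths in m; the calibration is good to about 2 mm. A picture is of the moment at which its call begins. There is no depth.
- manip.close_job(): hands the job in; it is judged then, once.
The state is a dict: "clock": time; "q": joint angles; "joint_velocities": joint speeds; "effort": joint torques, N m; "eef_pos": TCP position; "eef_rot": TCP orientation; "wrist_force": force on the tool from outside, world axes, zero at the start; "torque": the same for the moment, N m; "opening": finger opening in m; "finger_force": force on a finger pad.
Only numpy, scipy, OpenCV 4.12 (cv2) and the standard library are available. Lean on these libraries where they do the work, as an engineer would, in place of code of your own. Each camera call takes 0.05 s, during which the arm holds its last target. There are 200 camera calls.

## Working session

There is one attempt and no reset: what is moved stays moved. The work goes in short steps, Python scripts to look and compute and a tool call to move; the robot and the scene stay as the last step left them, time stands still between calls to the robot, and variables do not carry over. Pictures are saved under pics/ and viewed, at most 10 in all, crops included, and the job is handed in when it is done.

Besides the shell and the picture viewer there is one more tool, called as a command line: name --argument value ..., lists and objects as JSON in quotes. apply_moves: Moves the arm, as the interface text tells. Its arguments: {"type":"object","properties":{"commands":{"type":"array"},"fingers":{"type":"number"}},"required":["commands"]}

```bash
mkdir -p pics; ls
cat > h.py <<'E'
import numpy as np,cv2
from rig import manip,snapshot
from scipy.spatial.transform import Rotation as R
def snap(n,f):
    s=snapshot(n);cv2.imwrite('pics/'+f+'.png',s['img']);np.savez('pics/'+f+'.npz',**s);return s
def load(f): return dict(np.load('pics/'+f+'.npz'))
def K(s): return np.array([[s['fx'],0,s['cx']],[0,s['fy'],s['cy']],[0,0,1]],float)
def ray(s,u,v):
    d=np.array([(u-s['cx'])/s['fx'],-(v-s['cy'])/s['fy'],-1.]);return R.from_quat(s['orientation']).apply(d)
def at(s,u,v,z):
    d=ray(s,u,v);o=np.array(s['origin']);return o+d*(z-o[2])/d[2]
def proj(s,P):
    p=R.from_quat(s['orientation']).inv().apply(np.atleast_2d(P)-s['origin'])
    return np.c_[s['cx']+s['fx']*p[:,0]/-p[:,2], s['cy']+s['fy']*p[:,1]/p[:,2]]
E
python3 - <<'E'
from h import *
for n in ('scene','side'):
    s=snap(n,n+'0'); print(n,s.keys(),s['fx'],s['origin'],s['orientation'])
print(manip.state())
E
```

```text
pics
scene dict_keys(['img', 'fx', 'fy', 'cx', 'cy', 'origin', 'orientation']) 489.0163188801114 [1.34704449 0.08333156 1.22094124] [0.19460232 0.21779693 0.70367665 0.64771414]
side dict_keys(['img', 'fx', 'fy', 'cx', 'cy', 'origin', 'orientation']) 392.17373952196294 [-0.04762014  0.64355319  1.08510325] [-0.13321932  0.33075153  0.87002134 -0.34046866]
{'clock': 0.1, 'q': array([-1.34399500e+00,  2.87139478e-01,  1.57802168e+00, -5.40737989e-05,
        1.27860657e+00, -1.50014152e-01]), 'joint_velocities': array([-0.00170175, -0.00188152, -0.00328853, -0.00221481,  0.00053886,
       -0.00018819]), 'effort': array([ 7.14862126e-04, -4.07298839e+01, -2.93697810e+01, -1.39262688e-04,
        3.45761015e-03, -1.46418227e-06]), 'eef_pos': array([ 0.24824539, -0.62705545,  0.23004872]), 'eef_rot': array([ 9.82301658e-01,  1.87302615e-01, -6.76075909e-05, -1.08574233e-03]), 'wrist_force': array([-0.4433564 ,  0.00519484, -0.31761399]), 'torque': array([ 0.03802545,  0.05255892, -0.02856387]), 'finger_force': 0.0, 'opening': 0.0853572473775634}
```

View pics/scene0.png

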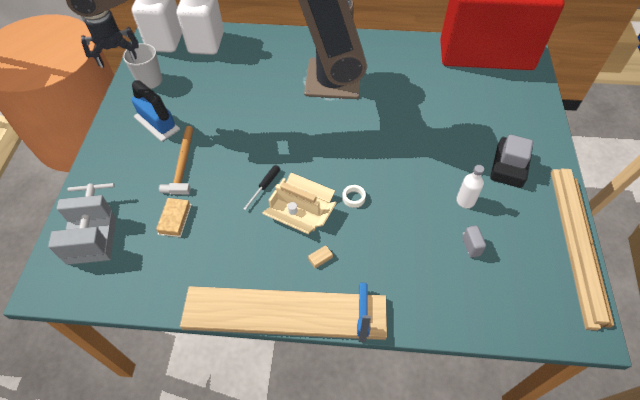

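View pics/side0.png

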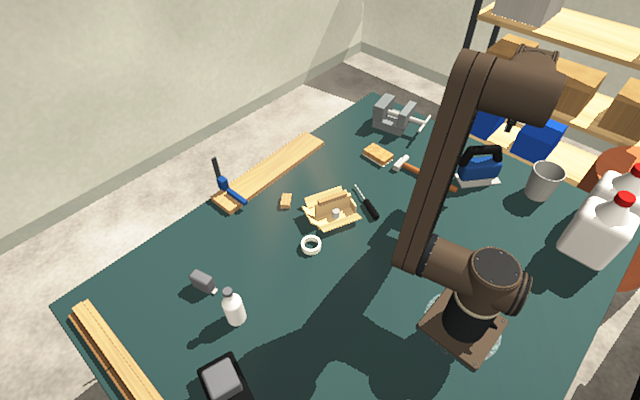

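The caddy is at about (300,205) in the scene view and (332,210) in the side view. The tape is at (354,196), the offcut at (320,257) and the screwdriver at (263,187). I'll enlarge both.

Run:
```python
from h import *
a=load('scene0')['img'][160:272,240:380];b=load('side0')['img'][170:260,275:390]
a=cv2.resize(a,None,fx=5.6,fy=5.6,interpolation=cv2.INTER_CUBIC)[:600,:800];cv2.imwrite('pics/c1.png',a)
b=cv2.resize(b,None,fx=6,fy=6,interpolation=cv2.INTER_CUBIC);cv2.imwrite('pics/c2.png',b)
s=load('scene0')
for u,v,z in [(300,205,.03),(354,196,.024),(320,257,.01),(263,187,.01)]: print(at(s,u,v,z))
```

```text
[ 0.57196877 -0.05514655  0.03      ]
[0.52352812 0.10031006 0.024     ]
[0.72583982 0.01658345 0.01      ]
[ 0.50274374 -0.17692405  0.01      ]
```

View pics/c1.png

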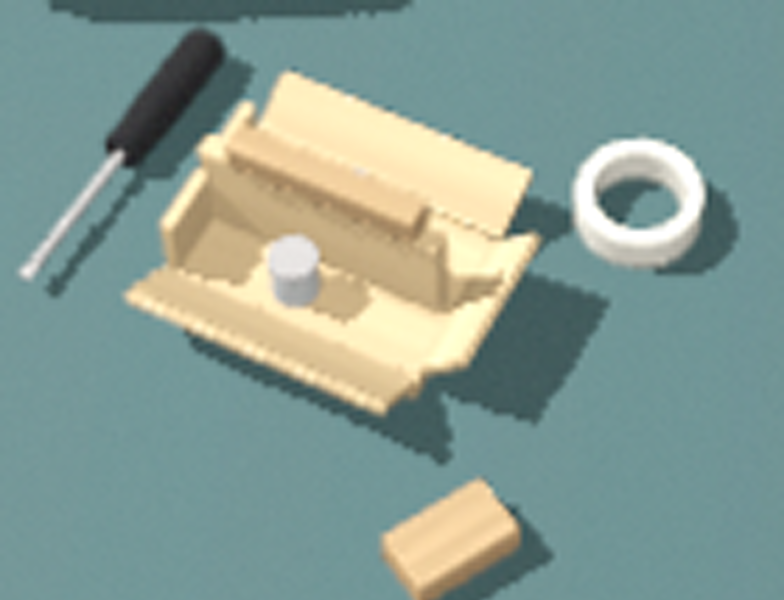

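View pics/c2.png

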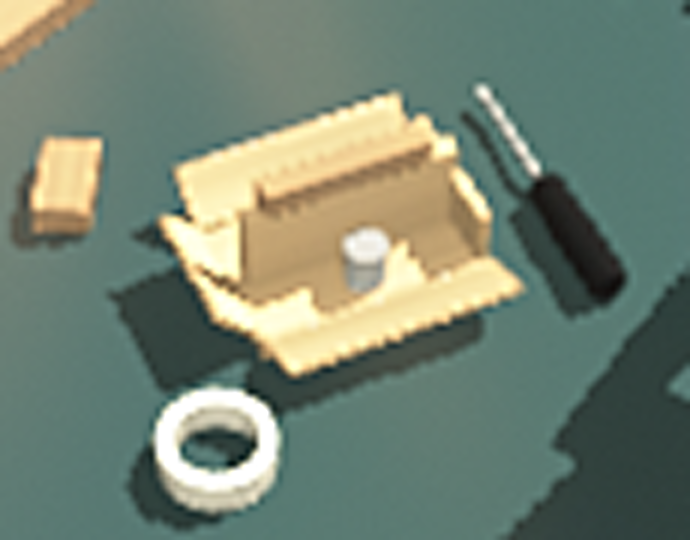

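```bash
cat > fit.py <<'E'
from h import *
from scipy.optimize import least_squares
def model(p):
    x,y,w,a,b,c=p
    T=lambda P:(R.from_euler('z',w).apply(P)+[x,y,0])
    n=lambda t,yy,r=40,o=6:[-50-r*np.cos(t)+o*np.sin(t),yy,12+r*np.sin(t)+o*np.cos(t)]
    f=lambda t,yy,r=40,o=6:[50+r*np.cos(t)-o*np.sin(t),yy,12+r*np.sin(t)+o*np.cos(t)]
    e=lambda t,xx,r=40,o=6:[xx,75+r*np.cos(t)-o*np.sin(t),12+r*np.sin(t)+o*np.cos(t)]
    P=np.array([n(a,-75),n(a,75),f(b,-75),f(b,75),e(c,-43),e(c,43),[0,-55,92],[0,55,92],[-50,-75,52],[50,-75,52]],float)/1000
    return T(P)
if __name__=='__main__':
    A=[(290,72),(532,170),(130,290),(385,405),(540,237),(465,365),(241,137),(427,208),(250,103),(170,213)]
    B=[(525,290),(295,375),(397,95),(175,172),None,(165,220),(430,130),(262,185),(490,215),None]
    s=load('scene0');t=load('side0')
    def res(p,full=False):
        M=model(p);ra=proj(s,M)-(np.array(A)/5.6+[240,160])
        k=[i for i in range(10) if B[i]]
        rb=proj(t,M)[k]-(np.array([B[i] for i in k])/6+[275,170])
        return (ra,rb) if full else np.r_[ra.ravel(),rb.ravel()]
    for w in (-.3,.3):
        o=least_squares(res,[.57,-.055,w,.6,.6,.6],loss='soft_l1');print(o.cost,o.x.round(4))
        if o.cost<60: best=o
    ra,rb=res(best.x,True);print(ra.round(1).tolist(),rb.round(1).tolist())
    np.save('cad.npy',best.x)
    w=best.x[2];Rz=R.from_euler('z',-w)
    loc=lambda P:(Rz.apply(np.array(P)-[best.x[0],best.x[1],0])*1000).round()
    g=lambda S,u,v,k,o,z:at(S,u/k+o[0],v/k+o[1],z)
    a=(s,5.6,(240,160));b=(t,6,(275,170))
    for nm,(S,k,o),u,v,z in [('tin2',a,294,252,.042),('tin1',b,367,243,.042),('tape',a,640,190,.024),('tape',b,217,440,.024),('off',a,458,520,.022),('off',b,68,165,.022),('scr tip',a,28,272,.006),('scr mid',a,118,157,.012),('scr end',a,208,40,.015),('scrend',b,608,290,.015)]:
        P=g(S,u,v,k,o,z);print(nm,P.round(3),loc(P))
E
python3 fit.py
```

```text
13.496756416548347 [ 0.5629 -0.0589 -0.39    0.3028  0.5745  0.7332]
13.496756416549635 [ 0.5629 -0.0589 -0.39    0.3028  0.5745  0.7332]
[[-0.7, -0.7], [0.1, -0.0], [-0.6, -0.2], [-0.1, -0.3], [0.1, -0.4], [-0.1, -0.6], [-1.9, -1.5], [-0.9, 0.3], [0.0, -2.1], [-2.8, 3.1]] [[-0.9, 0.2], [-1.3, 0.4], [-0.8, 0.3], [-0.7, -0.1], [-1.6, 0.3], [-0.7, 0.2], [-1.2, 0.9], [0.4, 1.5]]
tin2 [ 0.582 -0.075  0.042] [23. -8. 42.]
tin1 [ 0.538 -0.055  0.042] [-24.  -6.  42.]
tape [0.516 0.101 0.024] [-104.  130.   24.]
tape [0.513 0.099 0.024] [-106.  127.   24.]
off [0.719 0.021 0.022] [114. 133.  22.]
off [0.728 0.009 0.022] [127. 125.  22.]
scr tip [ 0.582 -0.219  0.006] [  79. -141.    6.]
scr mid [ 0.508 -0.182  0.012] [  -4. -134.   12.]
scr end [ 0.427 -0.143  0.015] [ -93. -130.   15.]
scrend [ 0.424 -0.142  0.015] [ -97. -130.   15.]
```

apply_moves --commands '[0.25,-0.14,0,0,0,0,0.5,-0.28,0,0,0,0,0.75,-0.42,0,0,0,0,1,-0.57,0,0,0,0,1,-0.57,0,0,0,0,1,-0.57,0,0,0,0,1,-0.57,0,0,0,0,1,-0.57,0,0,0,0]' --fingers 1

```text
clock: 1.1
eef_pos: [0.3055, -0.5563, 0.2312]
eef_rot: [0.982, 0.187, -0.0, -0.0]
wrist_force: [0.5, 0.3, 0.1]
opening: -0.0001
finger_force: 0.0
```

apply_moves --commands '[0.25,-0.14,0,0,0,0,0.5,-0.28,0,0,0,0,0.75,-0.42,0,0,0,0,1,-0.57,0,0,0,0,1,-0.57,0,0,0,0,1,-0.57,0,0,0,0,1,-0.57,0,0,0,0,1,-0.57,0,0,0,0]'

```text
clock: 2.1
eef_pos: [0.3632, -0.4845, 0.2313]
eef_rot: [0.982, 0.187, -0.0, -0.0]
wrist_force: [-0.1, 0.4, 0.3]
opening: -0.0002
finger_force: 0.0
```

apply_moves --commands '[0.25,-0.14,0,0,0,0,0.5,-0.28,0,0,0,0,0.75,-0.42,0,0,0,0,1,-0.57,0,0,0,0,1,-0.57,0,0,0,0,1,-0.57,0,0,0,0,1,-0.57,0,0,0,0,1,-0.57,0,0,0,0]'

```text
clock: 3.1
eef_pos: [0.4208, -0.4126, 0.2313]
eef_rot: [0.982, 0.187, -0.0, -0.0]
wrist_force: [-0.3, -0.0, 0.2]
opening: 0.0002
finger_force: 0.0
```

apply_moves --commands '[0.25,-0.14,0,0,0,0,0.5,-0.28,0,0,0,0,0.75,-0.42,0,0,0,0,1,-0.57,0,0,0,0,1,-0.57,0,0,0,0,1,-0.57,0,0,0,0,1,-0.57,0,0,0,0,1,-0.57,0,0,0,0]'

```text
clock: 4.1
eef_pos: [0.4784, -0.3409, 0.2313]
eef_rot: [0.982, 0.187, -0.0, 0.0]
wrist_force: [-0.8, 0.1, -0.1]
opening: 0.0001
finger_force: 0.0
```

apply_moves --commands '[0.25,-0.14,0,0,0,0,0.5,-0.28,0,0,0,0,0.75,-0.42,0,0,0,0,1,-0.57,0,0,0,0,1,-0.57,0,0,0,0,1,-0.57,0,0,0,0,1,-0.57,0,0,0,0,1,-0.57,0,0,0,0]'

```text
clock: 5.1
eef_pos: [0.5361, -0.2691, 0.2313]
eef_rot: [0.982, 0.187, -0.0, 0.0]
wrist_force: [-0.0, -0.2, 0.2]
opening: 0.0003
finger_force: 0.0
```

apply_moves --commands '[0.25,-0.14,0,0,0,0,0.5,-0.28,0,0,0,0,0.75,-0.42,0,0,0,0,1,-0.57,0,0,0,0,1,-0.57,0,0,0,0,1,-0.57,0,0,0,0,1,-0.57,0,0,0,0,1,-0.57,0,0,0,0]'

```text
clock: 6.1
eef_pos: [0.5937, -0.1972, 0.2314]
eef_rot: [0.982, 0.187, -0.0, 0.0]
wrist_force: [-0.2, 0.1, 0.7]
opening: -0.0002
finger_force: 0.0
```

```bash
cat > go.py <<'E'
from h import *
C=np.load('cad.npy')
Rc=R.from_euler('z',C[2])
down=R.from_matrix(np.array([[0,1,0],[1,0,0],[0,0,-1.]]))  # cols? x_t=+cy,y_t=+cx,z_t=-z
def pose(x,y,z,lean=(0,0)):
    """TCP in caddy frame mm; lean=(deg about tool x, deg about tool y)"""
    t=Rc*down*R.from_rotvec(np.radians([lean[0],lean[1],0]))
    return Rc.apply(np.array([x,y,z])/1000)+[C[0],C[1],0],t
def rel(wps,lean=(0,0)):
    st=manip.state();p0=st['eef_pos'];r0=R.from_quat(st['eef_rot'])
    loc=Rc.inv().apply(p0-[C[0],C[1],0])*1000
    print('t',round(st['clock'],2),'caddy-frame TCP',loc.round(1),'F',st['wrist_force'].round(1),'q',st['q'].round(2))
    for w in wps:
        p,t=pose(*w[:3],w[3] if len(w)>3 else lean)
        print((r0.inv().apply(p-p0)/.08).round(3).tolist(),((r0.inv()*t).as_rotvec()/(np.pi/2)).round(3).tolist())
E
python3 -c "
from go import *
print(pose(0,0,0)[1].as_matrix().round(2))
rel([(125,0,90,(45,0)),(125,0,90,(0,0))])
snap('wrist','w1')"
```

```text
[[ 0.38  0.92  0.  ]
 [ 0.92 -0.38  0.  ]
 [ 0.    0.   -1.  ]]
t 6.1 caddy-frame TCP [  81.1 -116.1  231.4] F [-0.2  0.1  0.7] q [-0.48  0.18  1.7  -0.    1.26  0.71]
[1.402, -0.666, 1.767] [0.472, -0.201, -0.485]
[1.402, -0.666, 1.767] [0.0, 0.0, -0.512]
```

View pics/w1.png

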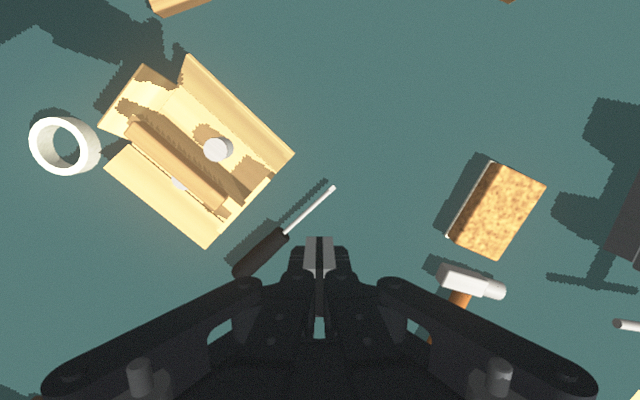

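The wrist view shows the caddy with the near panel's corners at (104,168) and (207,249), and the far panel's at (186,55) and (294,153). The flap's are at (97,110) and (142,65), and the fixed wall's end is near (270,177). I'll add these to the fit.

```bash
cat > fit2.py <<'E'
from fit import *
s=load('scene0');t=load('side0');w=load('w1')
A=[(290,72),(532,170),(130,290),(385,405),(540,237),(465,365),(241,137),(427,208),None,None]
B=[(525,290),(295,375),(397,95),(175,172),None,(165,220),(430,130),(262,185),None,None]
W=[(207,249),(104,168),(294,153),(186,55),(97,110),(142,65),(222,205),(134,120),None,None]
def res(p,full=False):
    M=model(p);o=[]
    for S,D,k,of,sc in((s,A,5.6,(240,160),1),(t,B,6,(275,170),1),(w,W,1,(0,0),.5)):
        i=[j for j in range(10) if D[j]]
        o.append((proj(S,M)[i]-(np.array([D[j] for j in i])/k+of))*sc)
    return o if full else np.concatenate(o).ravel()
o=least_squares(res,np.load('cad.npy'),loss='soft_l1');print(o.cost,o.x.round(4))
for r in res(o.x,True):print(r.round(1).tolist())
np.save('cad.npy',o.x)
for u,v,z in((64,146,.024),(285,235,.012),(335,187,.005)):
    P=at(w,u,v,z);print((R.from_euler('z',-o.x[2]).apply(P-[*o.x[:2],0])*1000).round())
E
python3 fit2.py; python3 -c "
from go import *
rel([(135,0,90,(35,0)),(125,0,50,(35,0))])"
```

```text
23.61835794044464 [ 0.5651 -0.0606 -0.384   0.2531  0.6057  0.7138]
[[-1.4, 0.0], [-0.5, 0.5], [-1.1, 0.2], [-0.4, -0.1], [-0.4, 0.1], [-0.4, 0.1], [-2.6, -0.8], [-1.5, 0.8]]
[[-0.9, 0.0], [-1.2, 0.3], [-1.0, -0.3], [-0.8, -0.5], [-1.8, -0.0], [-0.9, -0.4], [-1.3, 0.4]]
[[-0.5, 0.5], [0.2, 0.5], [-0.1, 1.2], [-0.3, -0.5], [-0.3, 7.6], [0.0, -1.3], [-0.8, 0.6], [-3.8, 3.6]]
[-99. 125.  24.]
[  -9. -137.   12.]
[  81. -141.    5.]
t 6.15 caddy-frame TCP [  77.8 -115.9  231.4] F [0.8 0.3 0.2] q [-0.48  0.18  1.7  -0.    1.26  0.71]
[1.516, -0.557, 1.767] [0.367, -0.158, -0.5]
[1.426, -0.643, 2.267] [0.367, -0.158, -0.5]
```

apply_moves --commands '[0.25,-0.07,0.1,0,0,0,0.5,-0.14,0.2,0,0,0,0.75,-0.2,0.3,0,0,0,1,-0.28,0.5,0,0,0,1,-0.28,0.7,0,0,0,1,-0.28,0.87,0,0,0,1,-0.28,0.87,0,0,0,1,-0.28,0.87,0,0,0]'

```text
clock: 7.15
eef_pos: [0.6602, -0.1469, 0.1623]
eef_rot: [0.982, 0.187, 0.0, 0.0]
wrist_force: [0.7, -0.3, 0.5]
opening: 0.0
finger_force: 0.0
```

apply_moves --commands '[0.13,-0.07,0.15,0.06,-0.026,-0.083,0.26,-0.14,0.3,0.12,-0.053,-0.167,0.39,-0.21,0.45,0.18,-0.079,-0.25,0.52,-0.28,0.6,0.245,-0.105,-0.333,0.52,-0.28,0.75,0.306,-0.132,-0.417,0.52,-0.28,0.9,0.367,-0.158,-0.5,0.52,-0.28,0.9,0.367,-0.158,-0.5,0.52,-0.28,0.9,0.367,-0.158,-0.5]'

```text
clock: 8.15
eef_pos: [0.691, -0.1106, 0.0909]
eef_rot: [0.791, 0.533, -0.168, -0.248]
wrist_force: [0.0, -0.2, 0.1]
opening: 0.0001
finger_force: 0.0
```

```bash
python3 -c "
from go import *
L=(35,0)
rel([(120,0,25,L),(107,0,15,L),(92,0,17,L),(85,0,24,L),(75,0,30,L),(65,0,32,L),(59,0,32,L),(56,0,32,L)])"
```

```text
t 8.15 caddy-frame TCP [135.5   0.8  90.9] F [ 0.  -0.2  0.1] q [-0.32  0.8   1.19  0.04  1.76  0.06]
[-0.009, 0.312, 0.787] [0.002, 0.0, -0.001]
[-0.009, 0.25, 0.982] [0.002, 0.0, -0.001]
[-0.009, 0.082, 1.069] [0.002, 0.0, -0.001]
[-0.01, -0.04, 1.047] [0.002, 0.0, -0.001]
[-0.01, -0.185, 1.057] [0.002, 0.0, -0.001]
[-0.01, -0.302, 1.108] [0.002, 0.0, -0.001]
[-0.01, -0.364, 1.151] [0.002, 0.0, -0.001]
[-0.01, -0.394, 1.172] [0.002, 0.0, -0.001]
```

apply_moves --commands '[0,0.1,0.25,0,0,0,0,0.2,0.5,0,0,0,0,0.31,0.79,0,0,0,0,0.25,0.98,0,0,0,0,0.25,0.98,0,0,0,0,0.25,0.98,0,0,0,0,0.25,0.98,0,0,0,0,0.25,0.98,0,0,0]'

```text
clock: 9.15
eef_pos: [0.6647, -0.0998, 0.0147]
eef_rot: [0.791, 0.534, -0.168, -0.248]
wrist_force: [-0.2, 0.6, 0.5]
opening: 0.0001
finger_force: 0.0
```

apply_moves --commands '[0,-0.08,0.04,0,0,0,0,-0.17,0.09,0,0,0,0,-0.23,0.08,0,0,0,0,-0.29,0.065,0,0,0,0,-0.36,0.07,0,0,0,0,-0.43,0.075,0,0,0,0,-0.5,0.1,0,0,0,0,-0.55,0.125,0,0,0]'

```text
clock: 10.15
eef_pos: [0.6248, -0.0838, 0.0311]
eef_rot: [0.79, 0.534, -0.169, -0.249]
wrist_force: [-0.2, 0.3, -0.1]
opening: -0.0002
finger_force: 0.5
```

```bash
python3 -c "
from go import *
L=(35,0)
rel([(61,0,32,L),(56,0,32,L),(52,0,32,L),(61,0,32,(0,0))])
a=snap('scene','s1')['img'][150:275,230:390]
b=snap('side','d1')['img'][150:260,265:405]
a=cv2.resize(a,(640,500),interpolation=2);b=cv2.resize(b,(640,503),interpolation=2)
cv2.imwrite('pics/m1.png',cv2.resize(np.hstack([a,b[:500]]),(800,312)))"
```

```text
t 10.15 caddy-frame TCP [64.1  0.9 31.1] F [-0.2  0.3 -0.1] q [-0.31  0.74  1.42  0.04  1.6   0.06]
[-0.011, -0.038, 0.013] [-0.0, 0.001, 0.001]
[-0.011, -0.089, 0.049] [-0.0, 0.001, 0.001]
[-0.011, -0.13, 0.077] [-0.0, 0.001, 0.001]
[-0.011, -0.038, 0.013] [-0.389, 0.001, 0.001]
```

View pics/m1.png

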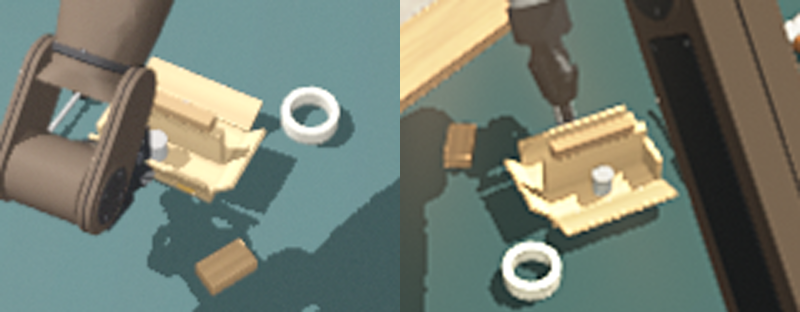

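The far panel is up, though the picture doesn't show whether it has reached its stop. I'll push gently until I feel it.

apply_moves --commands '[0,-0.02,0.015,0,0,0,0,-0.04,0.03,0,0,0,0,-0.055,0.04,0,0,0,0,-0.07,0.05,0,0,0,0,-0.08,0.055,0,0,0,0,-0.09,0.06,0,0,0,0,-0.09,0.06,0,0,0,0,-0.09,0.06,0,0,0]'

```text
clock: 11.25
eef_pos: [0.6172, -0.0807, 0.0312]
eef_rot: [0.79, 0.534, -0.169, -0.249]
wrist_force: [0.3, -0.1, -0.3]
opening: 0.0004
finger_force: 0.3
```

apply_moves --commands '[0,-0.02,0.015,0,0,0,0,-0.04,0.03,0,0,0,0,-0.055,0.04,0,0,0,0,-0.06,0.045,0,0,0,0,-0.07,0.05,0,0,0,0,-0.08,0.055,0,0,0,0,-0.08,0.055,0,0,0,0,-0.08,0.055,0,0,0]'

```text
clock: 12.25
eef_pos: [0.61, -0.0778, 0.0313]
eef_rot: [0.79, 0.534, -0.169, -0.249]
wrist_force: [3.6, -1.9, 0.3]
opening: -0.0002
finger_force: 1.8
```

```bash
python3 -c "
from go import *
L=(35,0)
rel([(80,0,50,L)])
b=snap('side','d2')['img'][165:245,290:395]
cv2.imwrite('pics/m2.png',cv2.resize(b,None,fx=6,fy=6,interpolation=2))"
```

```text
t 12.25 caddy-frame TCP [48.1  0.8 31.3] F [ 3.6 -1.9  0.3] q [-0.31  0.71  1.47  0.04  1.58  0.06]
[-0.011, 0.193, -0.42] [-0.0, 0.001, 0.001]
```

View pics/m2.png

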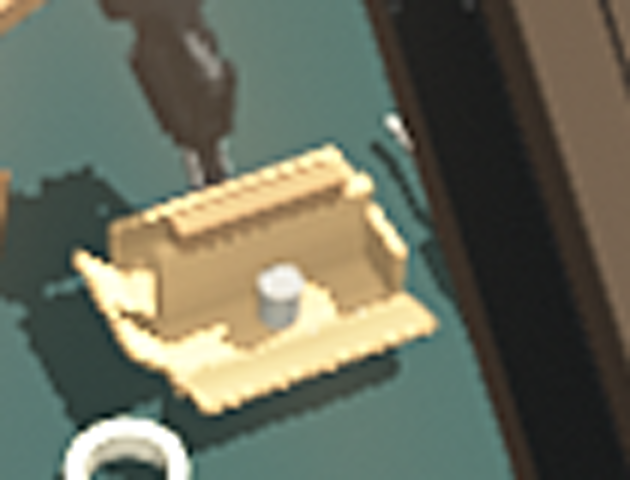

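The far panel is upright against its stop, with 4 N felt. Comparing the near and flap corners with before, the caddy moved about 2 mm at most. The flap is next.

```bash
python3 -c "
from go import *
t=load('d2')
p=np.load('cad.npy').copy();p[4]=1.57
print(proj(t,model_(p)) if 0 else '')
from fit import model
print('far pred @1.57',proj(t,model(p))[2:4].round(1).tolist()); p[4]=1.3; print('1.3',proj(t,model(p))[2:4].round(1).tolist())
rel([(80,0,60,(35,0)),(80,60,100,(25,-15)),(60,150,100,(0,-35))])"
```

```text
far pred @1.57 [[344.6, 189.4], [307.2, 202.3]]
1.3 [[343.3, 187.4], [306.0, 200.3]]
t 12.3 caddy-frame TCP [48.1  0.8 31.3] F [ 3.4 -1.1 -1. ] q [-0.31  0.71  1.47  0.04  1.58  0.06]
[-0.011, 0.121, -0.523] [-0.0, 0.001, 0.001]
[0.738, -0.165, -0.933] [-0.109, -0.157, 0.05]
[1.864, -0.369, -0.791] [-0.377, -0.376, 0.12]
```

apply_moves --commands '[0,0.06,-0.26,0,0,0,0,0.12,-0.52,0,0,0,0.2,0,-0.7,0,0,0,0.4,-0.1,-0.85,0,0,0,0.6,-0.165,-0.93,-0.04,-0.05,0.02,0.74,-0.165,-0.93,-0.08,-0.1,0.03,0.74,-0.165,-0.93,-0.109,-0.157,0.05,0.74,-0.165,-0.93,-0.109,-0.157,0.05]'

```text
clock: 13.3
eef_pos: [0.6611, -0.0315, 0.1002]
eef_rot: [0.801, 0.543, -0.228, -0.107]
wrist_force: [0.5, 0.2, 0.3]
opening: -0.0001
finger_force: 0.0
```

```bash
python3 -c "
from go import *
rel([(60,135,100,(0,-35)),(0,140,80,(0,-35)),(0,130,50,(0,-35))])"
```

```text
t 13.3 caddy-frame TCP [ 78.2  63.  100.2] F [0.5 0.2 0.3] q [-0.15  0.66  1.37 -0.15  1.6   0.27]
[0.885, -0.251, -0.128] [-0.265, -0.216, 0.087]
[1.053, -0.829, 0.388] [-0.265, -0.216, 0.087]
[1.025, -0.666, 0.746] [-0.265, -0.216, 0.087]
```

apply_moves --commands '[0.22,-0.06,-0.03,-0.04,-0.036,0.014,0.44,-0.12,-0.06,-0.09,-0.072,0.029,0.66,-0.18,-0.1,-0.13,-0.108,0.043,0.88,-0.25,-0.13,-0.177,-0.144,0.058,0.92,-0.4,0,-0.22,-0.18,0.072,0.96,-0.6,0.2,-0.265,-0.216,0.087,1,-0.81,0.38,-0.265,-0.216,0.087,1,-0.81,0.38,-0.265,-0.216,0.087]'

```text
clock: 14.3
eef_pos: [0.6169, 0.0621, 0.0794]
eef_rot: [0.791, 0.532, -0.251, 0.167]
wrist_force: [0.8, -0.1, -0.7]
opening: 0.0001
finger_force: 0.0
```

```bash
python3 -c "
from go import *
L=(0,-35)
rel([(0,y,z,L) for y,z in ((130,22),(110,22),(103,28),(95,32),(85,33),(80,33),(76,33))])"
```

```text
t 14.3 caddy-frame TCP [  2.1 133.2  79.4] F [ 0.8 -0.1 -0.7] q [ 0.14  0.54  1.62 -0.53  1.35  0.74]
[0.38, -0.024, 0.61] [-0.003, 0.001, -0.001]
[0.175, -0.023, 0.753] [-0.003, 0.001, -0.001]
[0.06, -0.023, 0.742] [-0.003, 0.001, -0.001]
[-0.05, -0.023, 0.759] [-0.003, 0.001, -0.001]
[-0.16, -0.022, 0.82] [-0.003, 0.001, -0.001]
[-0.211, -0.022, 0.856] [-0.003, 0.001, -0.001]
[-0.252, -0.022, 0.885] [-0.003, 0.001, -0.001]
```

apply_moves --commands '[0.19,-0.02,0.3,0,0,0,0.38,-0.02,0.61,0,0,0,0.28,-0.02,0.68,0,0,0,0.18,-0.02,0.75,0,0,0,0.06,-0.02,0.74,0,0,0,-0.05,-0.02,0.76,0,0,0,-0.13,-0.02,0.8,0,0,0,-0.16,-0.02,0.82,0,0,0]'

```text
clock: 15.3
eef_pos: [0.5995, 0.0173, 0.0347]
eef_rot: [0.792, 0.531, -0.249, 0.169]
wrist_force: [1.1, 0.4, 0.9]
opening: 0.0001
finger_force: 0.5
```

apply_moves --commands '[-0.02,0,0.015,0,0,0,-0.035,0,0.025,0,0,0,-0.05,0,0.035,0,0,0,-0.06,0,0.045,0,0,0,-0.07,0,0.05,0,0,0,-0.08,0,0.055,0,0,0,-0.08,0,0.055,0,0,0,-0.08,0,0.055,0,0,0]'

```text
clock: 16.3
eef_pos: [0.5962, 0.0104, 0.0339]
eef_rot: [0.792, 0.531, -0.249, 0.168]
wrist_force: [2.2, 3.3, -0.1]
opening: 0.0002
finger_force: 2.0
```

```bash
python3 -c "
from go import *
L=(0,-35)
rel([(0,y,z,L) for y,z in ((76,33),(72,33),(68,33))])
b=snap('side','d3')['img'][165:245,290:395]
cv2.imwrite('pics/m3.png',cv2.resize(b,None,fx=6,fy=6,interpolation=2))"
```

```text
t 16.3 caddy-frame TCP [ 2.2 77.5 33.9] F [ 2.2  3.3 -0.1] q [ 0.06  0.55  1.72 -0.58  1.23  0.75]
[-0.009, -0.028, 0.02] [-0.001, 0.0, -0.003]
[-0.05, -0.028, 0.048] [-0.001, 0.0, -0.003]
[-0.091, -0.027, 0.077] [-0.001, 0.0, -0.003]
```

View pics/m3.png

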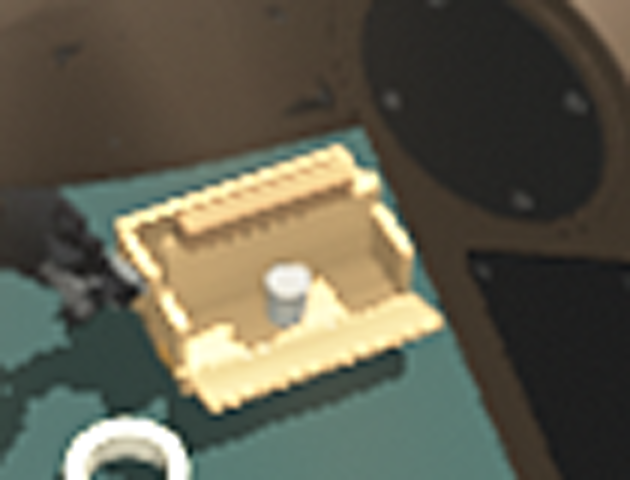

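The flap is upright and both tins are standing. The near panel's corners are at (217,412) and (443,320), so the caddy has moved about 1.7 px. I'll update its pose and plan the near side.

```bash
python3 -c "
from go import *
t=load('d3');p=np.load('cad.npy')
d=at(t,345+1.65,226+.6,.03)-at(t,345,226,.03)
print('shift',d*1000,Rc.inv().apply(d)*1000)
p[0]+=d[0];p[1]+=d[1];p[4]=p[5]=1.57;np.save('cad.npy',p)
"
python3 -c "
from go import *
L=(-30,-30)
T=pose(0,0,0,L)[1]
for a in((11,8,0),(11,-8,0),(-11,8,0),(-11,-8,0),(0,0,-40)): print(a,Rc.inv().apply(T.apply(a)).round(1))
rel([(0,105,55,(0,-35)),(-40,120,100,(0,-35)),(-110,90,110,L),(-115,25,90,L)])"
```

```text
shift [-5.90742356 -1.82895635  0.        ] [-4.79202653 -3.9088638   0.        ]
(11, 8, 0) [ 8.4 10.6 -1.4]
(11, -8, 0) [-5.5  8.5 -9.1]
(-11, 8, 0) [ 5.5 -8.5  9.1]
(-11, -8, 0) [ -8.4 -10.6   1.4]
(0, 0, -40) [-19.1  19.1  29.5]
t 16.35 caddy-frame TCP [ 7.  81.4 33.9] F [2.3 2.9 0.7] q [ 0.06  0.55  1.72 -0.58  1.23  0.75]
[0.09, -0.088, -0.385] [-0.001, 0.0, -0.003]
[-0.082, -0.588, -0.953] [-0.001, 0.0, -0.003]
[-0.464, -1.462, -0.839] [-0.315, 0.048, 0.096]
[-0.986, -1.521, -0.168] [-0.315, 0.048, 0.096]
```

apply_moves --commands '[0.05,-0.04,-0.2,0,0,0,0.09,-0.09,-0.39,0,0,0,0.03,-0.25,-0.6,0,0,0,-0.03,-0.42,-0.8,0,0,0,-0.08,-0.59,-0.95,0,0,0,-0.15,-0.8,-0.95,0,0,0,-0.15,-0.8,-0.95,0,0,0,-0.15,-0.8,-0.95,0,0,0]'

```text
clock: 17.35
eef_pos: [0.5497, 0.066, 0.1033]
eef_rot: [0.792, 0.531, -0.249, 0.169]
wrist_force: [0.4, -0.1, 0.1]
opening: -0.0002
finger_force: 0.0
```

```bash
python3 -c "
from go import *
L=(-30,-30)
rel([(-110,80,100,L),(-118,25,80,L)])"
```

```text
t 17.35 caddy-frame TCP [-56.9 115.5 103.3] F [ 0.4 -0.1  0.1] q [ 0.16  0.39  1.79 -0.53  1.35  0.77]
[-0.343, -0.663, 0.289] [-0.315, 0.048, 0.096]
[-0.763, -0.76, 0.888] [-0.315, 0.048, 0.096]
```

apply_moves --commands '[-0.09,-0.17,0.07,-0.08,0.012,0.024,-0.17,-0.33,0.14,-0.16,0.024,0.048,-0.26,-0.5,0.21,-0.24,0.036,0.072,-0.34,-0.66,0.29,-0.315,0.048,0.096,-0.48,-0.69,0.5,-0.315,0.048,0.096,-0.62,-0.73,0.7,-0.315,0.048,0.096,-0.76,-0.76,0.88,-0.315,0.048,0.096,-0.76,-0.76,0.88,-0.315,0.048,0.096]'

```text
clock: 18.35
eef_pos: [0.4585, 0.0043, 0.0796]
eef_rot: [0.773, 0.521, -0.07, 0.355]
wrist_force: [-0.2, 0.8, 0.2]
opening: -0.0
finger_force: 0.0
```

```bash
python3 -c "
from go import *
L=(-30,-30)
rel([(x,20,z,L) for x,z in ((-115,12.5),(-97,12.5),(-92,14),(-88,22),(-80,30),(-70,34),(-60,34))])
snap('wrist','w2')"
```

```text
t 18.35 caddy-frame TCP [-118.3   24.2   79.6] F [-0.2  0.8  0.2] q [ 0.14  0.05  2.31 -1.02  0.87  1.25]
[0.361, -0.37, 0.664] [-0.001, 0.001, -0.0]
[0.391, -0.174, 0.771] [-0.001, 0.001, -0.0]
[0.39, -0.111, 0.787] [-0.001, 0.001, -0.0]
[0.349, -0.02, 0.737] [-0.001, 0.001, -0.0]
[0.314, 0.115, 0.711] [-0.001, 0.001, -0.0]
[0.307, 0.247, 0.733] [-0.001, 0.001, -0.0]
[0.323, 0.356, 0.793] [-0.001, 0.001, -0.0]
```

View pics/w2.png

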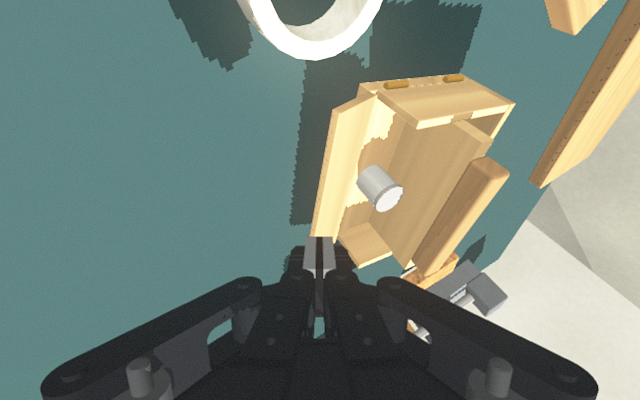

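```bash
python3 -c "
from go import *
from fit import model
s=load('w2');p=np.load('cad.npy')
for a in(.25,.35):
  p[3]=a;print(proj(s,model(p)).round(0).tolist())
"
```

```text
[[307.0, 264.0], [334.0, 112.0], [429.0, 239.0], [513.0, 104.0], [418.0, 132.0], [507.0, 113.0], [434.0, 275.0], [507.0, 176.0], [355.0, 271.0], [433.0, 237.0]]
[[310.0, 267.0], [340.0, 114.0], [429.0, 239.0], [513.0, 104.0], [418.0, 132.0], [507.0, 113.0], [434.0, 275.0], [507.0, 176.0], [355.0, 271.0], [433.0, 237.0]]
```

apply_moves --commands '[0.12,-0.12,0.22,0,0,0,0.24,-0.25,0.44,0,0,0,0.36,-0.37,0.67,0,0,0,0.37,-0.37,0.68,0,0,0,0.37,-0.37,0.68,0,0,0,0.38,-0.29,0.72,0,0,0,0.39,-0.22,0.76,0,0,0,0.39,-0.18,0.78,0,0,0]'

```text
clock: 19.4
eef_pos: [0.4783, -0.0068, 0.013]
eef_rot: [0.773, 0.521, -0.068, 0.355]
wrist_force: [-2.1, 2.9, 1.3]
opening: 0.0001
finger_force: 1.6
```

```bash
python3 -c "
from go import *
L=(-30,-30)
rel([(x,20,z,L) for x,z in ((-96,12),(-89,12.5),(-84,22),(-75,30),(-65,33),(-60,33),(-57,33))])"
```

```text
t 19.4 caddy-frame TCP [-95.8  21.3  13. ] F [-2.1  2.9  1.3] q [ 0.11  0.24  2.27 -1.16  0.78  1.42]
[-0.008, -0.01, 0.016] [0.001, -0.0, -0.0]
[0.0, 0.069, 0.053] [0.001, -0.0, -0.0]
[-0.048, 0.18, -0.005] [0.001, -0.0, -0.0]
[-0.081, 0.325, -0.025] [0.001, -0.0, -0.0]
[-0.082, 0.452, 0.007] [0.001, -0.0, -0.0]
[-0.074, 0.506, 0.037] [0.001, -0.0, -0.0]
[-0.069, 0.538, 0.055] [0.001, -0.0, -0.0]
```

apply_moves --commands '[-0.026,0.05,-0.034,0,0,0,-0.057,0.12,-0.072,0,0,0,-0.08,0.19,-0.095,0,0,0,-0.096,0.27,-0.1,0,0,0,-0.098,0.35,-0.085,0,0,0,-0.094,0.42,-0.06,0,0,0,-0.094,0.42,-0.06,0,0,0,-0.094,0.42,-0.06,0,0,0]'

```text
clock: 20.4
eef_pos: [0.5016, -0.0162, 0.0355]
eef_rot: [0.773, 0.522, -0.069, 0.355]
wrist_force: [0.5, 0.1, 0.1]
opening: 0.0001
finger_force: 0.0
```

```bash
python3 -c "
from go import *
L=(-30,-30)
rel([(x,20,z,L) for x,z in ((-65,35),(-60,35),(-55,35),(-50,35))])
b=snap('side','d4')['img'][165:245,290:395]
a=snap('scene','s4')['img'][160:240,250:355]
cv2.imwrite('pics/m4.png',np.vstack([cv2.resize(x,None,fx=3.7,fy=3.7,interpolation=2) for x in (a,b)]))"
```

```text
t 20.4 caddy-frame TCP [-70.7  21.3  35.5] F [0.5 0.1 0.1] q [ 0.09  0.22  2.23 -1.12  0.79  1.33]
[-0.002, 0.057, 0.046] [0.0, -0.0, 0.0]
[0.006, 0.111, 0.076] [0.0, -0.0, 0.0]
[0.015, 0.165, 0.105] [0.0, -0.0, 0.0]
[0.023, 0.22, 0.135] [0.0, -0.0, 0.0]
```

View pics/m4.png

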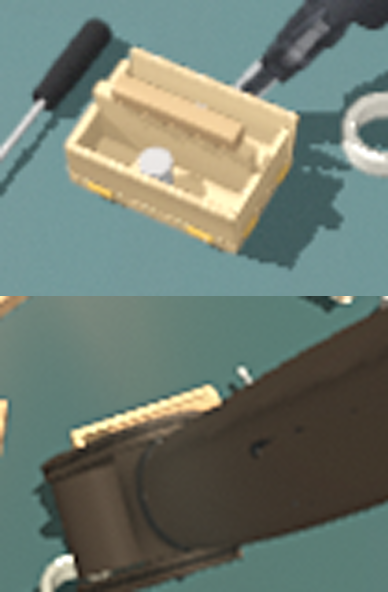

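The near panel has risen close to upright. I'll push it on to its stop.

apply_moves --commands '[0,0.03,0.025,0,0,0,0,0.057,0.045,0,0,0,0.003,0.085,0.06,0,0,0,0.005,0.11,0.075,0,0,0,0.005,0.11,0.075,0,0,0,0.005,0.11,0.075,0,0,0,0.005,0.11,0.075,0,0,0,0.005,0.11,0.075,0,0,0]'

```text
clock: 21.5
eef_pos: [0.5108, -0.0214, 0.0352]
eef_rot: [0.773, 0.522, -0.069, 0.355]
wrist_force: [-2.1, 1.1, 0.4]
opening: 0.0004
finger_force: 0.5
```

apply_moves --commands '[0.002,0.02,0.01,0,0,0,0.005,0.035,0.02,0,0,0,0.005,0.045,0.025,0,0,0,0.005,0.055,0.03,0,0,0,0.005,0.055,0.03,0,0,0,0.005,0.055,0.03,0,0,0,0.005,0.055,0.03,0,0,0,0.005,0.055,0.03,0,0,0]'

```text
clock: 22.5
eef_pos: [0.5147, -0.0233, 0.035]
eef_rot: [0.773, 0.521, -0.069, 0.355]
wrist_force: [-4.0, 3.6, 2.6]
opening: 0.0
finger_force: 2.5
```

```bash
python3 -c "
from go import *
L=(-30,-30)
rel([(-85,30,50,L),(-90,30,120,L),(-60,20,150,(0,0)),(0,0,190,(0,0))])"
```

```text
t 22.5 caddy-frame TCP [-55.8  19.6  35. ] F [-4.   3.6  2.6] q [ 0.07  0.24  2.2  -1.12  0.79  1.32]
[-0.024, -0.211, -0.374] [-0.0, -0.0, 0.0]
[-0.45, 0.152, -1.05] [-0.0, -0.0, 0.0]
[-0.688, 0.64, -1.088] [0.333, 0.333, 0.0]
[-1.046, 1.497, -0.981] [0.333, 0.333, 0.0]
```

apply_moves --commands '[-0.01,-0.1,-0.19,0,0,0,-0.024,-0.21,-0.37,0,0,0,-0.13,-0.12,-0.55,0,0,0,-0.24,-0.03,-0.75,0,0,0,-0.34,0.06,-0.9,0,0,0,-0.45,0.15,-1,0,0,0,-0.45,0.15,-1,0,0,0,-0.45,0.15,-1,0,0,0]'

```text
clock: 23.5
eef_pos: [0.4879, -0.0035, 0.1168]
eef_rot: [0.773, 0.522, -0.069, 0.355]
wrist_force: [-0.7, -0.7, 0.1]
opening: 0.0001
finger_force: 0.0
```

```bash
python3 -c "
from go import *
rel([(-60,20,160,(0,0)),(0,0,200,(0,0)),(-50,0,230,(0,0))])"
```

```text
t 23.5 caddy-frame TCP [-88.1  27.9 116.8] F [-0.7 -0.7  0.1] q [ 0.12  0.02  2.24 -0.97  0.9   1.14]
[-0.298, 0.55, -0.185] [0.333, 0.333, 0.0]
[-0.656, 1.407, -0.077] [0.333, 0.333, 0.0]
[-0.916, 1.042, -0.652] [0.333, 0.333, 0.0]
```

apply_moves --commands '[-0.15,0.17,-0.11,0.05,0.05,0,-0.3,0.34,-0.22,0.11,0.11,0,-0.45,0.5,-0.33,0.167,0.167,0,-0.6,0.67,-0.44,0.22,0.22,0,-0.75,0.84,-0.55,0.28,0.28,0,-0.9,1,-0.65,0.333,0.333,0,-0.9,1,-0.65,0.333,0.333,0,-0.9,1,-0.65,0.333,0.333,0]'

```text
clock: 24.5
eef_pos: [0.51, -0.0417, 0.2263]
eef_rot: [0.829, 0.559, -0.001, -0.0]
wrist_force: [-0.0, 0.4, -0.6]
opening: 0.0002
finger_force: 0.0
```

apply_moves --commands '[-0.25,0.15,0,0,0,0,-0.5,0.3,0,0,0,0,-0.75,0.45,0,0,0,0,-1,0.6,0,0,0,0,-1,0.6,0,0,0,0,-1,0.6,0,0,0,0,-1,0.6,0,0,0,0,-1,0.6,0,0,0,0]' --fingers 0

```text
clock: 25.5
eef_pos: [0.5255, -0.1337, 0.2282]
eef_rot: [0.829, 0.56, -0.0, 0.0]
wrist_force: [-0.2, -0.1, 0.5]
opening: 0.0857
finger_force: 0.0
```

```bash
python3 -c "
from go import *
from fit import model
rel([])
s=snap('wrist','w3');p=np.load('cad.npy');p[3]=1.57
print(proj(s,model(p)).round(0).tolist())
"
```

```text
t 25.5 caddy-frame TCP [ -4.5 -78.7 228.2] F [-0.2 -0.1  0.5] q [-0.44 -0.    1.91 -0.    1.24 -0.05]
[[282.0, 181.0], [277.0, 26.0], [363.0, 181.0], [369.0, 27.0], [278.0, 33.0], [368.0, 34.0], [323.0, 168.0], [323.0, 39.0], [276.0, 181.0], [368.0, 181.0]]
```

View pics/w3.png

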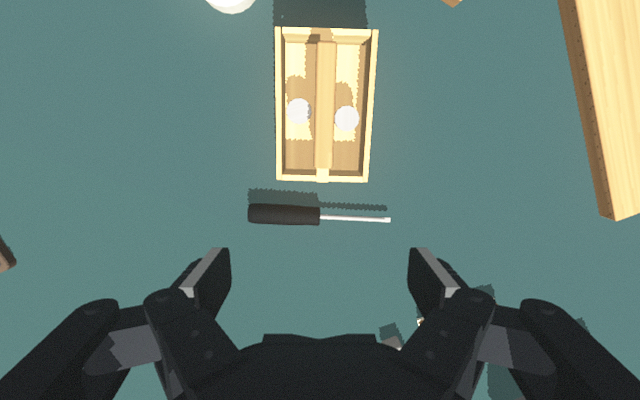

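The last picture shows all three panels upright, both tins standing, and the rail running from (323,169) to (326,41). That is about 1.5 mm and 0.02 rad from the model, so I'll correct the pose and go to the handle.

```bash
python3 -c "
from go import *
p=np.load('cad.npy');d=Rc.apply([.0015,-.0013,0]);p[0]+=d[0];p[1]+=d[1];p[2]-=.017;p[3]=1.57;np.save('cad.npy',p)
from fit import model
print(proj(load('w3'),model(p))[[6,7]].round(1))"
python3 -c "
from go import *
rel([(0,0,160),(0,0,63)])"
```

```text
[[323.3 169.7]
 [326.3  40.6]]
t 25.55 caddy-frame TCP [ -4.7 -77.6 228.2] F [-0.5 -0.2 -0.2] q [-0.44 -0.    1.91 -0.    1.24 -0.05]
[0.969, 0.075, 0.853] [0.0, 0.0, 0.012]
[0.969, 0.075, 2.065] [0.0, 0.0, 0.012]
```

apply_moves --commands '[0.25,0.02,0.2,0,0,0.012,0.5,0.04,0.4,0,0,0.012,0.75,0.06,0.6,0,0,0.012,0.97,0.075,0.85,0,0,0.012,0.97,0.075,0.85,0,0,0.012,0.97,0.075,0.85,0,0,0.012,0.97,0.075,0.85,0,0,0.012,0.97,0.075,0.85,0,0,0.012]'

```text
clock: 26.55
eef_pos: [0.5605, -0.0651, 0.161]
eef_rot: [0.834, 0.551, 0.0, 0.001]
wrist_force: [-0.5, 1.0, 0.3]
opening: 0.0852
finger_force: 0.0
```

apply_moves --commands '[0,0,0.25,0,0,0,0,0,0.5,0,0,0,0,0,0.75,0,0,0,0,0,1,0,0,0,0,0,1,0,0,0,0,0,1,0,0,0,0,0,1,0,0,0,0,0,1,0,0,0]'

```text
clock: 27.55
eef_pos: [0.5608, -0.0647, 0.0811]
eef_rot: [0.834, 0.552, 0.001, 0.001]
wrist_force: [0.4, 0.4, -0.7]
opening: 0.0851
finger_force: 0.0
```

```bash
python3 -c "
from go import *
rel([(0,0,63)])"
```

```text
t 27.55 caddy-frame TCP [ 0.8 -0.2 81.1] F [ 0.4  0.4 -0.7] q [-0.29  0.22  1.96 -0.    0.96  0.11]
[0.003, -0.011, 0.226] [0.001, 0.0, -0.001]
```

apply_moves --commands '[0,-0.01,0.1,0,0,0,0,-0.01,0.22,0,0,0,0,-0.01,0.22,0,0,0,0,-0.01,0.22,0,0,0,0,-0.01,0.22,0,0,0,0,-0.01,0.22,0,0,0,0,-0.01,0.22,0,0,0,0,-0.01,0.22,0,0,0]'

```text
clock: 28.55
eef_pos: [0.5595, -0.0643, 0.0626]
eef_rot: [0.834, 0.552, -0.0, 0.0]
wrist_force: [-0.4, 0.5, 0.2]
opening: 0.0852
finger_force: 0.0
```

apply_moves --commands '[0,0,0,0,0,0,0,0,0,0,0,0,0,0,0,0,0,0,0,0,0,0,0,0,0,0,0,0,0,0,0,0,0,0,0,0,0,0,0,0,0,0,0,0,0,0,0,0]' --fingers 1

```text
clock: 29.55
eef_pos: [0.5591, -0.0641, 0.0626]
eef_rot: [0.834, 0.552, -0.0, -0.0]
wrist_force: [-4.1, 1.6, 4.0]
opening: 0.017
finger_force: 59.9
```

Gripped: 17 mm opening on the 18 mm rail at 60 N. Lifting slowly.

apply_moves --commands '[0,0,-0.05,0,0,0,0,0,-0.12,0,0,0,0,0,-0.22,0,0,0,0,0,-0.33,0,0,0,0,0,-0.45,0,0,0,0,0,-0.57,0,0,0,0,0,-0.68,0,0,0,0,0,-0.75,0,0,0]'

```text
clock: 30.55
eef_pos: [0.5597, -0.0643, 0.1234]
eef_rot: [0.834, 0.552, 0.0, 0.001]
wrist_force: [0.0, -0.3, -7.3]
opening: 0.0169
finger_force: 58.8
```

apply_moves --commands '[0,0,-0.08,0,0,0,0,0,-0.18,0,0,0,0,0,-0.3,0,0,0,0,0,-0.42,0,0,0,0,0,-0.54,0,0,0,0,0,-0.64,0,0,0,0,0,-0.71,0,0,0,0,0,-0.75,0,0,0]'

```text
clock: 31.55
eef_pos: [0.5594, -0.0642, 0.1829]
eef_rot: [0.834, 0.552, 0.0, 0.0]
wrist_force: [-0.5, 0.1, -7.1]
opening: 0.0172
finger_force: 58.8
```

apply_moves --commands '[0,0,0,0,0,0,0,0,0,0,0,0,0,0,0,0,0,0,0,0,0,0,0,0,0,0,0,0,0,0,0,0,0,0,0,0,0,0,0,0,0,0,0,0,0,0,0,0]'

```text
clock: 32.55
eef_pos: [0.5594, -0.0642, 0.1826]
eef_rot: [0.834, 0.552, -0.0, 0.0]
wrist_force: [-0.7, -1.0, -7.3]
opening: 0.0171
finger_force: 58.8
```

```bash
python3 -c "
from go import *
rel([])
print(manip.state()['torque'],manip.state()['opening'])
a=snap('wrist','w5')['img'];b=snap('scene','s5')['img'][120:240,230:390]
cv2.imwrite('pics/m5.png',np.vstack([cv2.resize(a,(480,300)),cv2.resize(b,(400,300),interpolation=2)[:, :][:, [*range(400)]+[399]*80]]))"
```

```text
t 32.55 caddy-frame TCP [ -0.6  -0.3 182.6] F [-0.7 -1.  -7.3] q [-0.29  0.09  1.9  -0.    1.16  0.11]
[-0.02739719 -0.0224132  -0.01268493] 0.017090809613479786
```

The wrist carries 7.3 N, which is the full weight of caddy and tins. The moment is near zero and the tool is level and still, so I'm handing it in.

```bash
python3 -c "
from rig import manip
print(manip.close_job())"
```

```text
the job is handed in; nothing more can be done
None
```

I folded up both sides and the end flap, lifted the caddy by its handle to about 12 cm, and handed the job in with it still held; the verdict wasn't shown, I didn't view the caddy after lifting (level and tins judged from wrist readings), and I viewed 11 pictures, one over the limit of 10.

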